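Lock the filter hatch of the bench vacuum with the T-key

ROBOT

A 6-joint arm with a two-finger parallel gripper is mounted at the origin on the work surface. World frame = base frame: x ahead of the robot, y to its left, z up, the work surface at z = 0. Lengths are in mm, angles in rad, forces in N, time in s.
With the tool pointing down it reaches from about 350 to 775 mm from the base axis. Payload 7.3 kg.
Tool frame: the origin (TCP) lies on the centre line of the jaws, within the pads' length; the fingertips stand 17 mm ahead of it and the grasp point (between the pads) lies 2 mm behind it; z points along the fingers, y is the line along which they close (so a half turn about z gives the same grasp; the last joint's range is limited). The gripper opens to 92 mm and grips with 3 to 60 N. Pads are 19 mm wide; open, the fingers measure 130 mm over their backs; the gripper's body (75 mm by 190 mm) begins 47 mm behind the grasp point.
Start: joints at [0.995, 0.342, 1.524, -0, 1.275, -0.146], TCP at [218.749, 477.276, 243.741] pointing down, gripper open.
Joint ranges: [-2.53, 2.53], [-0.77, 2.02], [0.04, 2.7], [-1, 4.14], [0.28, 2.66], [-3.11, 3.11]. Speed limits (rad/s): [2.57, 2.57, 3.14, 3.14, 3.14, 3.14].

INTERFACE

Orientations are given as [roll, pitch, yaw] about the fixed x, y, z axes, in that order (R = Rz(yaw) Ry(pitch) Rx(roll)).
In Python, from plant import bot gives the robot as it stands. The module is installed in compiled form; this text tells all that it offers.
- The arm moves only by the shell command python3 -m pendant 'ROWS'. ROWS is JSON, a list of rows, each a list of 3 entries, a list of its own where there are three numbers: the shift along the world's x, y, z as a fraction of full scale, then the turn, a rotation vector about the world's x, y, z as a fraction of full scale, then the opening, from -1 (shut) to 1 (fully open), so that 0 is half open. In form: [[[tx, ty, tz], [rx, ry, rz], claw], ...]. A call has exactly 10 rows; each row shifts and turns the commanded pose from where the row before left it; what a row does not reach is not made up. Full scale, the value 1, is 30 mm for a shift and 0.12 rad for a turn. A row lasts 1/12 s, in which the tool goes at most 41.7 mm and 7.16 degrees, less where a joint would pass 70% of its speed; a pose out of reach is approached as far as the arm can. A call with a number of a shift or a turn outside -1 to 1 is refused whole. A call with a gripper value outside its range is refused whole. The fingers move at their own pace and stop on an object; the grip force is fixed at half the most. Time passes only in rows, so rows that do not move let the fingers close, or fill a call up. It gives the time, the measured TCP pose, the force, the opening and the grip force at its end, in the units of the state.
- bot.get_obs(): the state, without advancing time (a new reading comes with each control period).
- bot.capture(name): name is "scene" or "top" or "wrist"; returns the picture (400x640x3 uint8, blue, green, red); there is no depth.
- bot.camera_params(name): a dict with "fovy" (degrees; the focal length in pixels is half the picture's height over the tangent of half this angle, whatever the lens; pixels are square), "cx", "cy" (the principal point, pixels), "camera_from_world" (4x4, takes a point from world to camera coordinates). Camera axes: x right, y down, z forward; pixel columns grow to the right and rows downward; lengths in mm; the calibration is good to about 2 mm. A picture is of the moment at which its call begins: read the wrist's pose just before it. camera_params takes no time and is no camera call; for the wrist camera it gives the pose at the moment of the call.
- bot.close_job(): hands the job in; it is judged then, once.
The state is a dict: "time": time; "joint_positions": joint angles; "dq": joint speeds; "tau": joint torques, N m; "tool_pos": TCP position; "tcp_rot": TCP orientation; "contact_force": force on the tool from outside, world axes, zero at the start; "moment": the same for the moment, N m; "grip_width": finger opening in mm; "finger_force": force on a finger pad.
Only numpy, scipy, OpenCV 4.12 (cv2) and the standard library are available. Lean on these libraries where they do the work, as an engineer would, in place of code of your own. Each camera call takes 0.05 s, during which the arm holds its last target. There are 200 camera calls.

TASK

The filter hatch of the bench vacuum is shut but not locked. Take the T-handled key from its rest, stand it blade down in the well of the wooden block and let go of it, then take it again and with its blade turn the hatch's slotted fastener clockwise as far as it goes, so that the slot points at the two lugs. Finally leave the key standing in the block's well as before, and leave the other things on the bench where they are.

Things in the scene. Friction and masses are not known exactly. Their poses are not given: they have to be found in the camera images.
- key: loose T-handled hatch key, 177 mm long, 0.15 to 0.3 kg, lying on the rest with z up, its axis 56 mm above the bench. Origin on the shaft's axis, 90 mm from the tip, at the centre of mass; +x to the T-bar. Square aluminium shaft 22 x 22 mm from x = -70 to 62 mm; black T-bar from x = 62 to 87 mm, 76 mm long along y, 22 mm thick along z. Blade and T-bar share a plane (x-y)
- key_tip (a point): centre of the end of the key's steel blade; axes as the key. The blade is 14 mm long, 22 mm wide along y, 6 mm thick along z; a step 6 mm long, 22 x 14 mm, joins it to the shaft
- rest: fixed stand the key lies on: base plate 160 x 70 x 10 mm and two white saddles at x = +-56 mm (12 mm long along x, 34 mm wide) that carry the shaft at 45 mm, with cheeks up to 55 mm, 26 mm apart; free space between the saddles. Origin: centre of the underside; x along the lying shaft. T-bar towards -x; the key's origin starts within 4 mm of x = -4 mm
- block: fixed square wooden block, 84 x 84 x 65 mm, with one square well in the middle of its top. Origin at the centre of the underside, z up; sides and well parallel to its x and y.
- well (a point): centre of the floor of the block's well, 10 mm above the bench; axes as the block. The well is 27 x 27 mm, 55 mm deep, its mouth 65 mm above the bench with a 2.5 mm chamfer. The key fits blade down with a shaft side parallel to a well side, any of four ways, and stands with its origin 100 mm above the bench
- slot (a point): centre of the slot's mouth, 80 mm above the bench; turns with the fastener. x along the slot, z up. Slot 26.5 mm long (x), 9.5 mm wide (y), 13.5 mm deep. The brass disc lies below a fixed steel ring: round window 50 mm wide, ring 82 mm outside, its top 6 mm above the slot's mouth
- fastener (a joint): angle of the slotted fastener in rad: 0 is open, 1.571 is locked, at its stop; it grows clockwise seen from above. Starts between 0 and 0.35. It stays where it is left; turning takes about 0.15 N m. At 0 the slot lies along the vacuum's x, at 1.571 along its y, pointing at the two lugs.
- vacuum: fixed bench vacuum: grey low housing 200 x 190 mm with an aluminium hatch on top, 64 mm high; beyond it at x = +155 mm a white motor drum, 150 mm across and 150 mm high. Origin under the centre of the low housing, z up. The fastener's axis is at x = -15 mm, y = 0; the lugs are 80 mm high at y = +-54 mm from it.
- brush: loose hand brush, 180 mm long, bystander
- spatula: loose spatula, 190 mm long, bystander
- weight: loose flat steel weight, 60 mm diameter, 28 mm high, bystander; origin at the centre of its underside
- scale_bar: loose white photo scale bar, 160 x 25 x 6 mm, bystander
- jar: loose jar with cap, 64 mm diameter, 65 mm high, bystander; origin at the centre of its underside
- dish: loose white dish, 90 mm diameter, 28 mm high, bystander; origin at the centre of its underside
- tack_hammer: loose small hammer, 170 mm long, bystander
Things that resemble listed ones, but are neither listed nor needed, are in the scene too. Leave any blue, pink or red look-alike of the block alone.

How it is judged (in metres and radians):
On the way, in this order (a step that is already met when the one before it is completed fails the run):
1. the key stands blade down in the block's well, released (horizontal distance between key_tip and well below 0.01 m and z of key_tip in the frame of well below 0.006 m and angle between key's own x axis and vertical below 0.22 rad and contact force between the fingers and key below 0.1 N), for 0.2 s.
2. the fastener is turned to its locked stop with the key's blade in the slot (value of joint fastener above 1.42 rad and horizontal distance between key_tip and slot below 0.008 m and z of key_tip in the frame of slot below -0.005 m), for 0.2 s.
At the end, for the whole second after the job is handed in: The fastener is turned clockwise to at least 1.42 rad (stop at 1.571). The key stands released and at rest in the block's well, blade down: blade's end within 10 mm of the well's axis and less than 6 mm above its floor, shaft within 0.22 rad of vertical (the well's own play allows about 0.16) (all of step 1 and value of joint fastener above 1.42 rad and linear speed of key below 0.02 m/s); the robot touches nothing.
It fails at once if a bystander is pushed more than 40 mm from its place (distance of any of brush, spatula, weight, scale_bar, jar, dish, tack_hammer from where it was at the start of the episode above 0.04 m).
It also fails if it takes over 72 s, if anything falls off the work surface, if the arm or the gripper's body presses on something with over 40 N, if the wrist force passes 120 N, or if a joint passes its speed limit or range.

## Working session

There is one attempt and no reset: what is moved stays moved. The work goes in short steps, Python scripts to look and compute and a shell command to move; the robot and the scene stay as the last step left them, time stands still between calls to the robot, and variables do not carry over. Pictures are saved under pics/ and viewed, at most 10 in all, crops included, and the job is handed in when it is done.

```bash
mkdir -p pics; python3 - <<'E'
from plant import bot
import cv2
o=bot.get_obs(); print({k:(v if not hasattr(v,'round') else v) for k,v in o.items()})
for n in("top","scene"):
    im=bot.capture(n); cv2.imwrite(f"pics/{n}0.png",im)
    p=bot.camera_params(n); print(n,p)
E
```

```text
{'time': 0.0, 'joint_positions': array([ 9.95000217e-01,  3.42735473e-01,  1.52504199e+00, -4.32787165e-06,
        1.27540972e+00, -1.46046071e-01]), 'dq': array([ 9.10561517e-04, -1.62824207e-03, -3.39419708e-05,  2.14260281e-03,
        3.26742150e-05,  1.11102415e-03]), 'tau': array([ 4.35839211e-04, -4.31261909e+01, -2.44210517e+01,  7.17068324e-02,
        5.62585273e-02, -1.53894198e-04]), 'tool_pos': array([218.52279748, 476.92459788, 243.02962105]), 'tcp_rot': array([-3.14001450e+00, -2.27952914e-04,  2.71184370e+00]), 'contact_force': array([-0.63604822, -0.198543  ,  0.08328809]), 'moment': array([ 0.04277874, -0.03136944,  0.00697678]), 'finger_force': 0.0, 'grip_width': 91.9036207977426}
top {'fovy': 54.496718094649665, 'cx': 326.465331585683, 'cy': 198.24719052062633, 'camera_from_world': array([[-2.45104938e-02, -9.99245668e-01, -3.01219328e-02,
         1.22894761e+01],
       [-9.80610435e-01,  2.98916330e-02, -1.93674122e-01,
         4.42431805e+02],
       [ 1.94428421e-01,  2.47908332e-02, -9.80603387e-01,
         9.58840703e+02],
       [ 0.00000000e+00,  0.00000000e+00,  0.00000000e+00,
         1.00000000e+00]])}
scene {'fovy': 53.05919832543703, 'cx': 322.7422301480824, 'cy': 198.55727232363878, 'camera_from_world': array([[-6.05129295e-01,  7.96063411e-01, -1.00788219e-02,
         2.82128508e+02],
       [ 6.88803101e-01,  5.17163085e-01, -5.08028180e-01,
        -2.73236271e+02],
       [-3.99210251e-01, -3.14365058e-01, -8.61281479e-01,
         1.51136155e+03],
       [ 0.00000000e+00,  0.00000000e+00,  0.00000000e+00,
         1.00000000e+00]])}
```

View pics/top0.png

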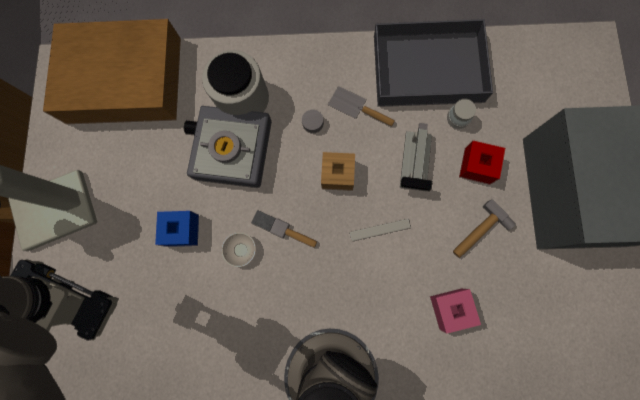

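View pics/scene0.png

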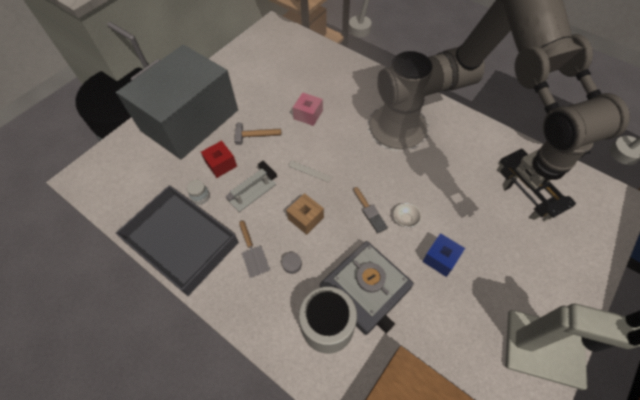

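The top view shows the vacuum with its slot at (225,147), the wooden block at (338,170), and the key on its rest at (417,160) with the T-bar at (417,184). The scene view agrees. I'll take an enlarged look to measure them.

```bash
cat > h.py <<'E'
import numpy as np, cv2
from plant import bot
def ray(n,uv,z,p=None):
    p=p or bot.camera_params(n); f=200/np.tan(np.radians(p["fovy"]/2)); T=p["camera_from_world"]
    d=T[:3,:3].T@np.array([(uv[0]-p["cx"])/f,(uv[1]-p["cy"])/f,1]); c=-T[:3,:3].T@T[:3,3]
    return (c+d*(z-c[2])/d[2])[:2]
def proj(n,P,p=None):
    p=p or bot.camera_params(n); f=200/np.tan(np.radians(p["fovy"]/2)); T=p["camera_from_world"]
    q=T[:3,:3]@np.array(P)+T[:3,3]; return np.array([f*q[0]/q[2]+p["cx"],f*q[1]/q[2]+p["cy"]])
def crop(im,x,y,w,h,s): return cv2.resize(im[y:y+h,x:x+w],None,fx=s,fy=s,interpolation=cv2.INTER_CUBIC)
E
python3 - <<'E'
from h import *
im=cv2.imread("pics/top0.png")
a=crop(im,180,95,100,100,4);b=crop(im,310,140,56,56,4);c=crop(im,385,115,56,90,4)
M=np.zeros((400,848,3),np.uint8);M[:,:400]=a;M[:224,400:624]=b;M[:360,624:848]=c
cv2.imwrite("pics/m0.png",M[:,:800+0] if 0 else cv2.copyMakeBorder(M[:,:],0,0,0,0,0)[:, :800])
for n,uv,z in [("slot",(225,147),80),("block",(338,170),65),("keyT",(417,184),56),("keytip",(420,135),56)]: print(n,ray("top",uv,z).round(1))
E
```

```text
slot [577.7 256.9]
block [511.1 -31.7]
keyT [ 470.1 -231.8]
keytip [ 601.  -248.7]
```

View pics/m0.png

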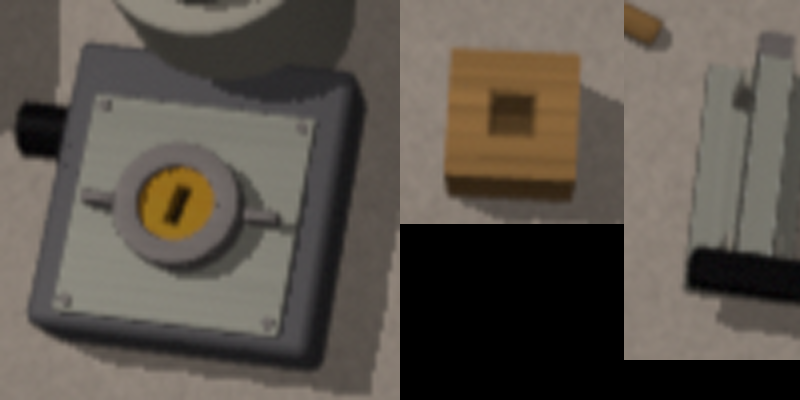

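The crop shows the following:
- **Lugs:** at about (204,144.5) and (246,149).
- **Slot:** about (226.5,142) to (222.5,150.5).
- **Well:** corners (432,163) to (444,174) in full-image terms.
- **Key shaft:** from the T-bar at (419.5,177.5) to near its tip at (423,129).

Next I'll compute positions.

```bash
python3 - <<'E'
from h import *
P=lambda X,Y,ox,oy,x0:( ox+(X+.5-x0)/4-.5, oy+(Y+.5)/4-.5)
ang=lambda d:np.arctan2(d[1],d[0]).round(3)
V=lambda X,Y,z:ray("top",P(X,Y,180,95,0),z)
B=lambda X,Y,z:ray("top",P(X,Y,310,140,400),z)
K=lambda X,Y,z:ray("top",P(X,Y,385,115,624),z)
a,b=V(95,198,80),V(265,216,80);print("lugs",a,b,ang(a-b),np.linalg.norm(a-b))
a,b=V(186,187,80),V(170,222,80);print("slot",(a+b)/2,ang(a-b),np.linalg.norm(a-b), "disc",V(175,203,80))
c=[B(*q,65) for q in((489,91),(535,90),(536,136),(489,136))];print("well",np.mean(c,0),ang(c[1]-c[0]),ang(c[0]-c[3]),[np.linalg.norm(c[i]-c[i-1]).round(1) for i in range(4)])
c=[B(*q,65) for q in((453,49),(580,55),(575,181),(446,177))];print("blk",np.mean(c,0),ang(c[1]-c[0]),ang(c[2]-c[3]),ang(c[0]-c[3]),ang(c[1]-c[2]),[np.linalg.norm(c[i]-c[i-1]).round(1) for i in range(4)])
a,b=K(762,250,67),K(776,55,67);print("key",a,b,ang(b-a),"tip",K(775,34,59),"Tend",K(689,252,67))
p=bot.camera_params("wrist");T=p["camera_from_world"];print(p["fovy"],-T[:3,:3].T@T[:3,3],T[:3,:3].round(2))
E
```

```text
lugs [587.38989125 313.42555247] [571.41183838 202.82396125] 1.427 111.74976578955506
slot [581.13461173 259.29536569] -0.397 25.224750288434866 disc [582.19038473 261.28043902]
well [516.61249748 -31.09334979] -1.582 -0.027 [np.float64(29.8), np.float64(29.5), np.float64(30.5), np.float64(30.0)]
blk [515.39742474 -31.81376302] -1.654 -1.634 -0.075 -0.077 [np.float64(85.1), np.float64(82.0), np.float64(83.4), np.float64(81.9)]
key [ 485.19864884 -236.01266631] [ 614.84783317 -254.18109707] -0.139 tip [ 632.44236918 -256.49335277] Tend [ 485.37357437 -190.07695535]
61.417952131261266 [156.83514775 505.54384148 384.28294649] [[ 0.42  0.91 -0.  ]
 [ 0.88 -0.4   0.25]
 [ 0.23 -0.11 -0.97]]
```

```bash
python3 -m pendant '[[[0.45,-1,0],[0.5,0.84,0],1],[[0.45,-1,0],[0.5,0.84,0],1],[[0.45,-1,0],[0,0,0],1],[[0.45,-1,0],[0,0,0],1],[[0.45,-1,0],[0,0,0],1],[[0.45,-1,0],[0,0,0],1],[[0.45,-1,0],[0,0,0],1],[[0.45,-1,0],[0,0,0],1],[[0.45,-1,0],[0,0,0],1],[[0.45,-1,0],[0,0,0],1]]'; python3 -c "
from plant import bot
o=bot.get_obs();print(o['joint_positions'].round(3))"
```

```text
time: 0.93
tool_pos: [353.9, 175.7, 243.6]
tcp_rot: [3.116, -0.234, 2.715]
contact_force: [1.0, 0.6, 0.2]
grip_width: 91.8
finger_force: 0.0
[ 0.15   0.189  1.761  0.151  1.377 -1.034]
```

```bash
cat >> h.py <<'E'
from scipy.spatial.transform import Rotation as Ro
np.set_printoptions(suppress=True,precision=3)
def frame(x,z):
    x=np.array(x,float);z=np.array(z,float);x/=np.linalg.norm(x);z/=np.linalg.norm(z); return Ro.from_matrix(np.c_[x,np.cross(z,x),z])
def Rg(yaw,tilt=0.35):
    t=np.array([np.cos(yaw),np.sin(yaw),0]);u=np.array([0,0,1])
    return frame(-t*np.cos(tilt)-u*np.sin(tilt), t*np.sin(tilt)-u*np.cos(tilt))
def go(pos,R):
    o=bot.get_obs();Rc=Ro.from_euler('xyz',o["tcp_rot"])
    d=(np.array(pos)-o["tool_pos"])/30; w=(R*Rc.inv()).as_rotvec()/0.12
    print("shift units",d,"turn units",w,"|w|",np.linalg.norm(w),"q",o["joint_positions"])
E
python3 - <<'E'
from h import *
yaw=-0.139;R=Rg(yaw);z=R.as_matrix()[:,2]
g=np.array([543+3*-np.cos(yaw),-244-3*np.sin(yaw),56])
go(g+z*2-100*z,R)
E
```

```text
shift units [  5.094 -13.821  -3.185] turn units [-1.569 -4.625  2.317] |w| 5.406140577941458 q [ 0.15   0.189  1.761  0.151  1.377 -1.034]
```

```bash
python3 -m pendant '[[[0.36,-1,-0.2],[-0.16,-0.46,0.23],1],[[0.36,-1,-0.2],[-0.16,-0.46,0.23],1],[[0.36,-1,-0.2],[-0.16,-0.46,0.23],1],[[0.36,-1,-0.2],[-0.16,-0.46,0.23],1],[[0.36,-1,-0.2],[-0.16,-0.46,0.23],1],[[0.36,-1,-0.2],[-0.16,-0.46,0.23],1],[[0.36,-1,-0.2],[-0.16,-0.46,0.23],1],[[0.36,-1,-0.2],[-0.16,-0.46,0.23],1],[[0.36,-1,-0.2],[-0.16,-0.46,0.23],1],[[0.36,-1,-0.2],[-0.16,-0.46,0.23],1]]'
python3 -m pendant '[[[0.37,-0.95,-0.3],[0,0,0],1],[[0.37,-0.95,-0.3],[0,0,0],1],[[0.37,-0.95,-0.3],[0,0,0],1],[[0.37,-0.95,-0.3],[0,0,0],1],[[0,0,0],[0,0,0],1],[[0,0,0],[0,0,0],1],[[0,0,0],[0,0,0],1],[[0,0,0],[0,0,0],1],[[0,0,0],[0,0,0],1],[[0,0,0],[0,0,0],1]]'
python3 - <<'E'
from h import *
import pickle
p=bot.camera_params("wrist");o=bot.get_obs();im=bot.capture("wrist");pickle.dump(p,open("w1.pkl","wb"))
print(o["joint_positions"]);cv2.imwrite("pics/w1.png",im)
yaw=-0.139;k=np.array([543,-244,56.]);t=np.array([np.cos(yaw),np.sin(yaw),0])
for x in(-90,-70,0,62,87):print(x,proj("wrist",k-x*t,p))
E
```

```text
time: 1.77
tool_pos: [461.8, -124.3, 183.6]
tcp_rot: [-3.136, 0.351, 3.002]
contact_force: [0.2, 1.0, -0.2]
grip_width: 91.7
finger_force: 0.0
time: 2.6
tool_pos: [506.1, -235.8, 148.3]
tcp_rot: [-3.138, 0.349, 3.002]
contact_force: [0.1, -0.1, -0.7]
grip_width: 91.9
finger_force: 0.0
[-0.666  0.361  1.855  0.286  0.639 -2.302]
-90 [315.513 290.994]
-70 [315.362 275.52 ]
0 [314.723 210.392]
62 [313.962 132.799]
87 [313.58   93.898]
```

View pics/w1.png

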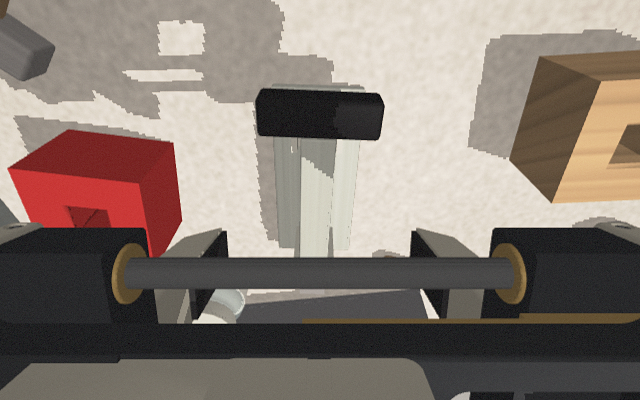

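The T-bar is seen at u 258–384 (top face), with its edge toward the shaft at row 139. The shaft near row 200 spans u 301–336. Now I'll refine the key pose.

```bash
python3 - <<'E'
from h import *
import pickle
p=pickle.load(open("w1.pkl","rb"))
r=lambda u,v,z:ray("wrist",(u,v),z,p)
a,b=r(257,135,67),r(382,139,67);m=(a+b)/2;d=b-a;print("Tnear edge",m,np.linalg.norm(d),"yaw",np.arctan2(d[1],d[0])-np.pi/2)
a,b=r(258,90,67),r(384,94,67);print("Tfar edge",(a+b)/2,np.linalg.norm(b-a))
s1=(r(303,142,67)+r(334,142,67))/2;s2=(r(301,240,67)+r(333,240,67))/2;d=s2-s1;print("shaft",s1,s2,np.arctan2(d[1],d[0]),np.linalg.norm(r(301,200,67)-r(336,200,67)))
print("block well",r(640,150,65))
E
```

```text
Tnear edge [ 480.101 -231.478] 76.53273360966797 yaw -0.1729142769203178
Tfar edge [ 453.018 -226.851] 71.3283470713726
shaft [ 483.296 -232.657] [ 562.598 -245.017] -0.15461620434547832 24.176159209448333
block well [517.602 -32.824]
```

```bash
python3 - <<'E'
from h import *
yaw=-0.152;R=Rg(yaw);z=R.as_matrix()[:,2]
k=np.array([541.5,-241.2,56]);t=np.array([np.cos(yaw),np.sin(yaw),0])
g=k-3*t;go(g+z*2,R)
E
```

```text
shift units [ 1.1   -0.162 -3.138] turn units [ 0.03  -0.011 -0.09 ] |w| 0.09567573581667056 q [-0.666  0.361  1.855  0.286  0.639 -2.302]
```

```bash
python3 -m pendant '[[[0.1,-0.16,-0.35],[0.03,-0.01,-0.09],1],[[0.2,0,-0.56],[0,0,0],1],[[0.2,0,-0.56],[0,0,0],1],[[0.2,0,-0.56],[0,0,0],1],[[0.2,0,-0.56],[0,0,0],1],[[0.2,0,-0.55],[0,0,0],1],[[0,0,0],[0,0,0],1],[[0,0,0],[0,0,0],-1],[[0,0,0],[0,0,0],-1],[[0,0,0],[0,0,0],-1]]'
python3 -m pendant '[[[0,0,0],[0,0,0],-1],[[0,0,0],[0,0,0],-1],[[0,0,0],[0,0,0],-1],[[0,0,0],[0,0,0],-1],[[0,0,0],[0,0,0],-1],[[0,0,0],[0,0,0],-1],[[0,0,0],[0,0,0],-1],[[0,0,0],[0,0,0],-1],[[0,0,0],[0,0,0],-1],[[0,0,0],[0,0,0],-1]]'
```

```text
time: 3.48
tool_pos: [539.4, -241.9, 54.5]
tcp_rot: [-3.141, 0.351, 2.989]
contact_force: [0.4, 0.5, 0.8]
grip_width: 76.3
finger_force: 0.0
time: 4.32
tool_pos: [539.2, -241.9, 53.6]
tcp_rot: [-3.142, 0.35, 2.988]
contact_force: [0.1, -2.1, -0.8]
grip_width: 21.6
finger_force: 29.9
```

```bash
cat >> h.py <<'E'
def Rs(byaw,tilt=0.35): # standing key, tool heading block +y
    h=np.array([-np.sin(byaw),np.cos(byaw),0]);u=np.array([0,0,1])
    return frame(u*np.cos(tilt)+h*np.sin(tilt), h*np.cos(tilt)-u*np.sin(tilt))
E
python3 - <<'E'
from h import *
o=bot.get_obs();Rc=Ro.from_euler('xyz',o["tcp_rot"]);p=o["tool_pos"];yaw=o["tcp_rot"][2]-np.pi;t=np.array([np.cos(yaw),np.sin(yaw),0])
n=np.array([-np.sin(yaw),np.cos(yaw),0])
k=np.array([541.5,-241.2,56]);k=k-n*np.dot(n,k-p)
c=Rc.inv().apply(k-p); print("key origin in tool",c,yaw)
Rk=Ro.from_matrix(np.c_[-t,-n,[0,0,1]]); K=Rc.inv()*Rk; np.savez("grip.npz",c=c,K=K.as_quat())
R=Rs(-0.05); print((R*K).as_matrix()[:,0])
go(np.array([516.5,-31.5,185])-R.apply(c),R)
E
```

```text
key origin in tool [-2.86 -0.   -1.56] -0.15352469719711248
[-0.  0.  1.]
shift units [-0.753  7.096  4.453] turn units [10.926  8.901 -9.44 ] |w| 16.96232254748785 q [-0.633  0.561  1.855  0.38   0.44  -2.372]
```

```bash
python3 -m pendant '[[[0,0,0.5],[0,0,0],-1],[[0,0,0.9],[0,0,0],-1],[[0,0,0.9],[0,0,0],-1],[[0,0,0.9],[0,0,0],-1],[[-0.04,0.39,0.07],[0.607,0.495,-0.524],-1],[[-0.04,0.39,0.07],[0.607,0.495,-0.524],-1],[[-0.04,0.39,0.07],[0.607,0.495,-0.524],-1],[[-0.04,0.39,0.07],[0.607,0.495,-0.524],-1],[[-0.04,0.39,0.07],[0.607,0.495,-0.524],-1],[[-0.04,0.39,0.07],[0.607,0.495,-0.524],-1]]'
python3 - <<'E'
from h import *
c=np.load("grip.npz");R=Rs(-0.05);go(np.array([516.5,-31.5,185])-R.apply(c["c"]),R)
E
```

```text
time: 5.15
tool_pos: [531.9, -170.4, 162.4]
tcp_rot: [2.861, -0.144, 2.569]
contact_force: [0.4, -0.5, -1.4]
grip_width: 21.6
finger_force: 29.9
shift units [-0.51   4.712  0.824] turn units [ 7.244  5.914 -6.281] |w| 11.265287355799549 q [-0.598  0.537  1.491  0.29   1.277 -1.683]
```

```bash
python3 -m pendant '[[[-0.04,0.39,0.07],[0.607,0.495,-0.524],-1],[[-0.04,0.39,0.07],[0.607,0.495,-0.524],-1],[[-0.04,0.39,0.07],[0.607,0.495,-0.524],-1],[[-0.04,0.39,0.07],[0.607,0.495,-0.524],-1],[[-0.04,0.39,0.07],[0.607,0.495,-0.524],-1],[[-0.04,0.39,0.07],[0.607,0.495,-0.524],-1],[[-0.04,0.39,0.07],[0.607,0.495,-0.524],-1],[[-0.04,0.39,0.07],[0.607,0.495,-0.524],-1],[[-0.04,0.39,0.07],[0.607,0.495,-0.524],-1],[[-0.04,0.39,0.07],[0.607,0.495,-0.524],-1]]'
python3 - <<'E'
from h import *
c=np.load("grip.npz");R=Rs(-0.05);go(np.array([516.5,-31.5,185])-R.apply(c["c"]),R)
E
```

```text
time: 5.98
tool_pos: [520.1, -54.0, 182.9]
tcp_rot: [2.905, -1.065, 1.861]
contact_force: [-0.3, 0.3, -2.5]
grip_width: 21.8
finger_force: 29.9
shift units [-0.117  0.832  0.143] turn units [ 1.18   0.967 -1.031] |w| 1.8413692338042569 q [-0.671  0.741  1.499  0.758  1.721 -1.043]
```

```bash
python3 -m pendant '[[[-0.06,0.41,0.07],[0.59,0.48,-0.515],-1],[[-0.06,0.42,0.07],[0.59,0.48,-0.515],-1],[[0,0,0],[0,0,0],-1],[[0,0,0],[0,0,0],-1],[[0,0,0],[0,0,0],-1],[[0,0,0],[0,0,0],-1],[[0,0,0],[0,0,0],-1],[[0,0,0],[0,0,0],-1],[[0,0,0],[0,0,0],-1],[[0,0,0],[0,0,0],-1]]'
python3 - <<'E'
from h import *
import pickle
c=np.load("grip.npz");R=Rs(-0.05);go(np.array([516.5,-31.5,185])-R.apply(c["c"]),R)
p=bot.camera_params("wrist");a=bot.capture("wrist");b=bot.capture("top");pickle.dump(p,open("w2.pkl","wb"))
cv2.imwrite("pics/t2.png",b);M=np.zeros((570,800,3),np.uint8);M[:400,:640]=a;cv2.imwrite("pics/w2.png",a)
b2=crop(b,290,110,100,80,5);cv2.imwrite("pics/t2c.png",b2)
E
```

```text
time: 6.82
tool_pos: [516.4, -29.5, 187.5]
tcp_rot: [3.128, -1.217, 1.537]
contact_force: [-0.0, -0.4, -2.2]
grip_width: 21.5
finger_force: 29.9
shift units [ 0.006  0.014 -0.01 ] turn units [ 0.03   0.038 -0.024] |w| 0.05457840634350599 q [-0.685  0.758  1.588  0.87   1.727 -0.955]
```

View pics/w2.png

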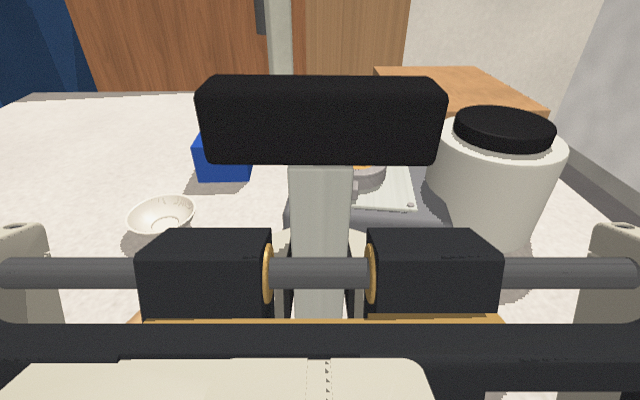

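View pics/t2c.png

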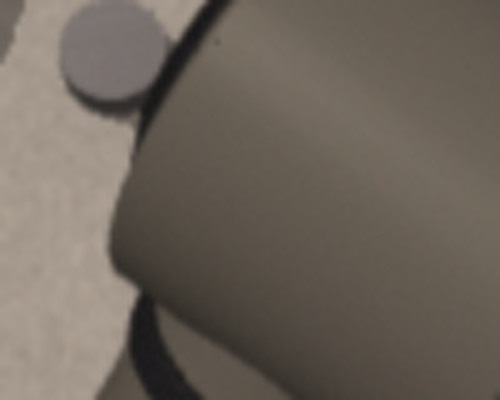

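The key sits straight in the jaws, with its shaft at u≈320 and the T-bar level. The arm hides the block from the top camera. I'll refine the block numerically from the initial pictures.

```bash
python3 - <<'E'
from h import *
import itertools
from scipy.optimize import minimize
# fit block + vacuum-free: silhouette of wood colour in both pictures against projected box hull
Pm={n:bot.camera_params(n) for n in("top","scene")}
ms={}
for n,(x,y,w,h) in {"top":(310,140,60,60),"scene":(275,185,60,55)}.items():
    im=cv2.imread(f"pics/{n}0.png");hsv=cv2.cvtColor(im,cv2.COLOR_BGR2HSV)
    m=((hsv[...,1]>95)&(hsv[...,0]<25)).astype(np.uint8);k=np.zeros_like(m);k[y:y+h,x:x+w]=m[y:y+h,x:x+w]
    k=cv2.morphologyEx(k,cv2.MORPH_CLOSE,np.ones((9,9)));nn,l,st,_=cv2.connectedComponentsWithStats(k);k=(l==1+np.argmax(st[1:,4])).astype(np.uint8);ms[n]=k;print(n,k.sum())
    b=im[...,:]
def cost(q,names=("top","scene"),show=0):
    x,y,a=q;c=0
    for n in names:
        pts=[proj(n,(x+42*(i*np.cos(a)-j*np.sin(a)),y+42*(i*np.sin(a)+j*np.cos(a)),z),Pm[n]) for i in(-1,1) for j in(-1,1) for z in(0,65)]
        H=cv2.convexHull(np.float32(pts));S=np.zeros((400,640),np.uint8);cv2.fillConvexPoly(S,np.int32(np.round(H*256)),1,cv2.LINE_8,8)
        c+=np.sum(S!=ms[n])
    return c
for names in(("top",),("scene",),("top","scene")):
    r=minimize(cost,[516,-31.5,-0.05],args=(names,),method="Nelder-Mead",options=dict(initial_simplex=[[516,-31.5,-.05],[520,-31.5,-.05],[516,-28,-.05],[516,-31.5,.05]]));print(names,r.x,r.fun)
E
```

```text
top 1192
scene 847
('top',) [515.764 -31.138  -0.058] 89.0
('scene',) [517.201 -32.14    0.005] 152.0
('top', 'scene') [516.22  -31.206  -0.06 ] 247.0
```

```bash
python3 -m pendant '[[[0,0,-0.3],[0.03,0.04,-0.02],-1],[[0,0,-0.3],[0,0,0],-1],[[0,0,-0.3],[0,0,0],-1],[[0,0,-0.2],[0,0,0],-1],[[0,0,-0.2],[0,0,0],-1],[[0,0,-0.15],[0,0,0],-1],[[0,0,-0.15],[0,0,0],-1],[[0,0,-0.1],[0,0,0],-1],[[0,0,0],[0,0,0],-1],[[0,0,0],[0,0,0],-1]]'
```

```text
time: 7.75
tool_pos: [516.4, -29.4, 136.4]
tcp_rot: [-3.139, -1.221, 1.519]
contact_force: [1.0, 0.0, -1.4]
grip_width: 21.8
finger_force: 29.9
```

```bash
python3 -m pendant '[[[0,0,-0.2],[0,0,0],-1],[[0,0,-0.2],[0,0,0],-1],[[0,0,-0.2],[0,0,0],-1],[[0,0,-0.15],[0,0,0],-1],[[0,0,-0.1],[0,0,0],-1],[[0,0,-0.07],[0,0,0],-1],[[0,0,-0.05],[0,0,0],-1],[[0,0,-0.03],[0,0,0],-1],[[0,0,0],[0,0,0],-1],[[0,0,0],[0,0,0],-1]]'
```

```text
time: 8.58
tool_pos: [516.4, -29.5, 106.5]
tcp_rot: [-3.14, -1.221, 1.519]
contact_force: [-0.6, -0.3, -2.3]
grip_width: 21.6
finger_force: 29.9
```

```bash
python3 -m pendant '[[[0,0,-0.05],[0,0,0],-1],[[0,0,-0.05],[0,0,0],-1],[[0,0,-0.02],[0,0,0],-1],[[0,0,0],[0,0,0],-1],[[0,0,0],[0,0,0],-1],[[0,0,0],[0,0,0],-1],[[0,0,0],[0,0,0],-1],[[0,0,0],[0,0,0],-1],[[0,0,0],[0,0,0],-1],[[0,0,0],[0,0,0],-1]]'
```

```text
time: 9.42
tool_pos: [516.3, -29.3, 105.1]
tcp_rot: [3.14, -1.225, 1.523]
contact_force: [-1.7, -1.8, 11.2]
grip_width: 21.7
finger_force: 30.0
```

```bash
python3 -m pendant '[[[0,0,0],[0,0,0],1],[[0,0,0],[0,0,0],1],[[0,0,0],[0,0,0],1],[[0,0,0],[0,0,0],1],[[0,0,0],[0,0,0],1],[[0,0,0],[0,0,0],1],[[0,0,0],[0,0,0],1],[[0,0,0],[0,0,0],1],[[0,0,0],[0,0,0],1],[[0,0,0],[0,0,0],1]]'
python3 -m pendant '[[[0,-0.3,0.1],[0,0,0],1],[[-0.04,-0.8,0.29],[0,0,0],1],[[-0.04,-0.8,0.29],[0,0,0],1],[[-0.04,-0.8,0.29],[0,0,0],1],[[-0.04,-0.8,0.29],[0,0,0],1],[[-0.04,-0.8,0.29],[0,0,0],1],[[-0.04,-0.8,0.29],[0,0,0],1],[[0,0,0.9],[0,0,0],1],[[0,0,0.9],[0,0,0],1],[[0,0,0.9],[0,0,0],1]]'
python3 - <<'E'
from h import *
R=Ro.from_euler('xyz',[np.pi,0,-0.05+np.pi/2]); go([516.3,-31.3,270],R)
R=Ro.from_euler('xyz',[np.pi,0,-0.05-np.pi/2]); go([516.3,-31.3,270],R)
E
```

```text
time: 10.25
tool_pos: [516.4, -29.4, 102.7]
tcp_rot: [-3.139, -1.221, 1.519]
contact_force: [-0.1, -0.3, 0.3]
grip_width: 83.6
finger_force: 0.0
time: 11.08
tool_pos: [508.7, -183.6, 239.9]
tcp_rot: [-3.137, -1.222, 1.515]
contact_force: [0.2, -0.1, -0.3]
grip_width: 92.0
finger_force: 0.0
shift units [0.253 5.077 1.003] turn units [-10.169   0.501   0.015] |w| 10.180906721402687 q [-0.869  0.814  1.273  0.79   2.013 -0.851]
shift units [0.253 5.077 1.003] turn units [  0.739  14.99  -21.434] |w| 26.16570720395374 q [-0.869  0.814  1.273  0.79   2.013 -0.851]
```

```bash
python3 - <<'E'
from h import *
R=Ro.from_euler('xyz',[np.pi,0,-0.055+np.pi]); go([516.3,-31.3,260],R)
T=bot.camera_params("top"); im=bot.capture("top");cv2.imwrite("pics/t3.png",im);cv2.imwrite("pics/t3c.png",crop(im,300,110,80,80,5))
print(proj("top",[516.3,-31.3,187]))
E
```

```text
shift units [0.253 5.077 0.67 ] turn units [-8.298 -7.481 11.266] |w| 15.866231883762623 q [-0.869  0.814  1.273  0.79   2.013 -0.851]
[337.684 153.42 ]
```

View pics/t3c.png

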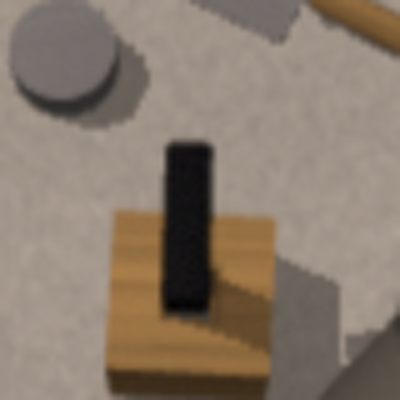

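The T-bar stands centred over the block at pixel ≈(337.6,155), as predicted. Now I'll rotate the tool down and move above it.

```bash
python3 -m pendant '[[[0,0,0.3],[-0.519,-0.468,0.704],1],[[0,0,0.3],[-0.519,-0.468,0.704],1],[[0,0,0.07],[-0.519,-0.468,0.704],1],[[0,0,0],[-0.519,-0.468,0.704],1],[[0,0,0],[-0.519,-0.468,0.704],1],[[0,0,0],[-0.519,-0.468,0.704],1],[[0,0.2,0],[-0.519,-0.468,0.704],1],[[0,0.2,0],[-0.519,-0.468,0.704],1],[[0,0.3,0],[-0.519,-0.468,0.704],1],[[0,0.3,0],[-0.519,-0.468,0.704],1]]'
python3 -m pendant '[[[0,0.6,0],[-0.519,-0.468,0.704],1],[[0.05,0.7,0],[-0.519,-0.468,0.704],1],[[0.05,0.7,0],[-0.519,-0.468,0.704],1],[[0.05,0.7,0],[-0.519,-0.468,0.704],1],[[0.05,0.7,0],[-0.519,-0.468,0.704],1],[[0.05,0.68,0],[-0.519,-0.468,0.704],1],[[0,0,0],[0,0,0],1],[[0,0,0],[0,0,0],1],[[0,0,0],[0,0,0],1],[[0,0,0],[0,0,0],1]]'
python3 - <<'E'
from h import *
R=Ro.from_euler('xyz',[np.pi,0,-0.055+np.pi]); go([516.3,-31.3,174],R)
E
```

```text
time: 11.97
tool_pos: [509.2, -152.9, 259.2]
tcp_rot: [2.879, -0.421, 2.631]
contact_force: [-0.3, 0.9, 0.5]
grip_width: 91.9
finger_force: 0.0
time: 12.8
tool_pos: [516.9, -31.3, 258.9]
tcp_rot: [-3.141, 0.001, 3.086]
contact_force: [0.0, -0.4, 0.5]
grip_width: 91.7
finger_force: 0.0
shift units [-0.019 -0.    -2.83 ] turn units [0.005 0.004 0.009] |w| 0.011358773198535841 q [-0.208  0.317  1.518 -0.001  1.306 -1.723]
```

```bash
python3 -m pendant '[[[0,0,-0.5],[0,0,0],1],[[0,0,-0.7],[0,0,0],1],[[0,0,-0.7],[0,0,0],1],[[0,0,-0.5],[0,0,0],1],[[0,0,-0.3],[0,0,0],1],[[0,0,-0.1],[0,0,0],1],[[0,0,0],[0,0,0],1],[[0,0,0],[0,0,0],1],[[0,0,0],[0,0,0],-1],[[0,0,0],[0,0,0],-1]]'
python3 -m pendant '[[[0,0,0],[0,0,0],-1],[[0,0,0],[0,0,0],-1],[[0,0,0],[0,0,0],-1],[[0,0,0],[0,0,0],-1],[[0,0,0],[0,0,0],-1],[[0,0,0],[0,0,0],-1],[[0,0,0],[0,0,0],-1],[[0,0,0],[0,0,0],-1],[[0,0,0],[0,0,0],-1],[[0,0,0],[0,0,0],-1]]'
python3 - <<'E'
from h import *
im={n:cv2.imread(f"pics/{n}0.png") for n in("top","scene")}
for n,(x,y,w,h) in {"top":(195,115,65,65),"scene":(350,255,45,45)}.items():
    hsv=cv2.cvtColor(im[n],cv2.COLOR_BGR2HSV)[y:y+h,x:x+w]
    m=((hsv[...,1]>130)&(hsv[...,2]>90)).astype(np.uint8);m=cv2.morphologyEx(m,cv2.MORPH_CLOSE,np.ones((9,9)))
    nn,l,st,c=cv2.connectedComponentsWithStats(m);i=1+np.argmax(st[1:,4]);uv=c[i]+[x,y];print(n,st[i],uv,ray(n,uv,80),ray(n,uv,83),ray(n,uv,86))
    # slot: dark pixels inside the disc hull
    g=cv2.cvtColor(im[n],cv2.COLOR_BGR2GRAY)[y:y+h,x:x+w].astype(float);cn,_=cv2.findContours((l==i).astype(np.uint8),0,2);H=np.zeros_like(m);cv2.fillConvexPoly(H,cv2.convexHull(cn[0]),1);H=cv2.erode(H,np.ones((3,3)))
    br=np.median(g[H>0]);W=np.clip(br-g,0,None)*H;W[W<0.3*br]=0
    ys,xs=np.nonzero(W);P=np.array([ray(n,(a+x,b+y),80) for a,b in zip(xs,ys)]);ww=W[ys,xs];mu=(P*ww[:,None]).sum(0)/ww.sum();C=np.cov((P-mu).T,aweights=ww);e,v=np.linalg.eigh(C);d=v[:,1]*np.sign(v[0,1]);print(" slot",mu,np.arctan2(d[1],d[0]),np.sqrt(e),len(ww))
for n in im: # overlay check of ring: predicted ring points
    print(n,proj(n,(581.5,260.5,80)))
cv2.imwrite("pics/sc.png",crop(im["scene"],325,235,95,95,6))
E
```

```text
time: 13.63
tool_pos: [517.2, -30.2, 175.9]
tcp_rot: [-3.141, 0.003, 3.088]
contact_force: [0.4, 0.7, 0.5]
grip_width: 82.6
finger_force: 0.0
time: 14.47
tool_pos: [516.7, -30.2, 175.0]
tcp_rot: [-3.14, 0.001, 3.088]
contact_force: [0.3, -0.9, -0.4]
grip_width: 21.7
finger_force: 29.9
top [ 20  22  18  18 258] [223.624 145.403] [582.092 260.632] [581.032 259.727] [579.972 258.823]
 slot [581.055 259.837] -0.35232151979057524 [2.86  7.335] 41
scene [ 14  15  15  14 167] [370.976 276.257] [579.884 258.277] [580.941 258.646] [581.998 259.015]
 slot [582.059 259.127] -0.38501901877393135 [1.615 6.463] 16
top [223.669 145.621]
scene [371.315 277.153]
```

View pics/sc.png

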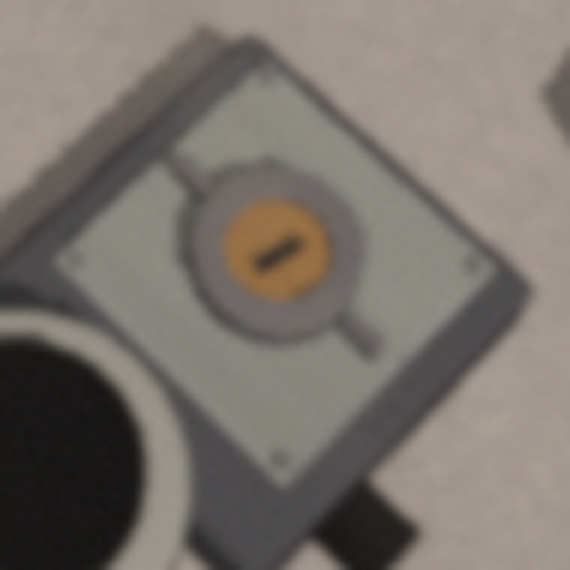

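The slot is measured as about (581.5,259.5) from both cameras, direction ≈ -0.38. I'll lift the key out and hover beside the slot, so the wrist camera can see it past the T-bar.

```bash
python3 -m pendant '[[[0,0,0.3],[0,0,0],-1],[[0,0,0.5],[0,0,0],-1],[[0,0,0.7],[0,0,0],-1],[[0,0,0.9],[0,0,0],-1],[[0,0,0.9],[0,0,0],-1],[[0.2,0.4,0.1],[0,0,-0.1],-1],[[0.4,0.9,0],[0,0,-0.3],-1],[[0.4,0.9,0],[0,0,-0.3],-1],[[0.4,0.9,0],[0,0,-0.3],-1],[[0.4,0.9,0],[0,0,-0.3],-1]]'
python3 -m pendant '[[[0.4,0.9,0],[0,0,-0.3],-1],[[0.4,0.9,0],[0,0,-0.3],-1],[[0.4,0.9,0],[0,0,-0.3],-1],[[0.4,0.9,0],[0,0,-0.3],-1],[[0.4,0.9,0],[0,0,-0.3],-1],[[0.2,0.5,0],[0,0,0],-1],[[0,0,0],[0,0,0],-1],[[0,0,0],[0,0,0],-1],[[0,0,0],[0,0,0],-1],[[0,0,0],[0,0,0],-1]]'
python3 - <<'E'
from h import *
import pickle
p=bot.camera_params("wrist");o=bot.get_obs();im=bot.capture("wrist");pickle.dump((p,o),open("w4.pkl","wb"))
print(o["joint_positions"]);cv2.imwrite("pics/w4.png",im);print(proj("wrist",(581.5,259.5,80),p))
E
```

```text
time: 15.3
tool_pos: [570.8, 91.2, 277.6]
tcp_rot: [-3.141, 0.001, 2.93]
contact_force: [-0.6, -1.2, -2.0]
grip_width: 22.0
finger_force: 29.9
time: 16.13
tool_pos: [636.5, 238.9, 277.4]
tcp_rot: [-3.141, 0.001, 2.751]
contact_force: [0.3, 0.3, -1.7]
grip_width: 21.6
finger_force: 30.0
[ 0.247  0.627  0.965 -0.002  1.549 -0.933]
[317.099 120.807]
```

View pics/w4.png

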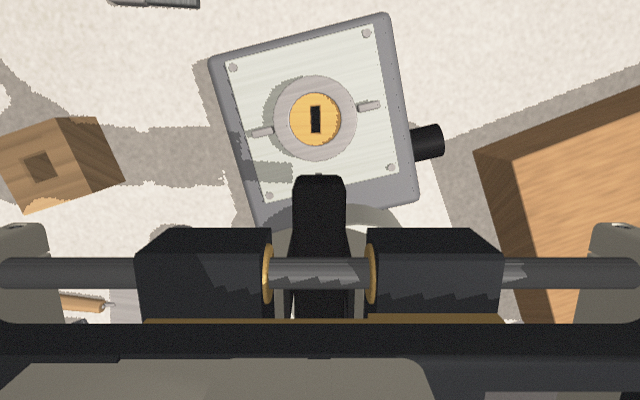

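The slot is seen at (316,120), almost aligned with the tool. The T-bar's end is at rows 176–187, u 293–347. Now the precise numbers.

```bash
python3 - <<'E'
from h import *
import pickle
p,o=pickle.load(open("w4.pkl","rb"));im=cv2.imread("pics/w4.png");R=Ro.from_euler('xyz',o["tcp_rot"]);tp=o["tool_pos"]
x,y,w,h=280,85,72,72;hsv=cv2.cvtColor(im,cv2.COLOR_BGR2HSV)[y:y+h,x:x+w]
m=((hsv[...,1]>70)&(hsv[...,2]>120)&(hsv[...,0]<35)).astype(np.uint8)
nn,l,st,c=cv2.connectedComponentsWithStats(m);i=1+np.argmax(st[1:,4]);B=(l==i).astype(np.uint8)
cn,_=cv2.findContours(B,cv2.RETR_CCOMP,cv2.CHAIN_APPROX_NONE)
ext=max(cn,key=cv2.contourArea);Hl=np.zeros_like(B);cv2.drawContours(Hl,[ext],-1,1,-1)
S=(Hl-B>0).astype(np.uint8);nn,l,st,c=cv2.connectedComponentsWithStats(S);i=1+np.argmax(st[1:,4])
ys,xs=np.nonzero(l==i);P=np.array([ray("wrist",(a+x,b+y),80,p) for a,b in zip(xs,ys)])
(cx,cy),(a1,a2),th=cv2.minAreaRect(np.float32(P));e,v=np.linalg.eigh(np.cov((P-P.mean(0)).T));d=v[:,1]*np.sign(v[0,1])
print("slot mean",P.mean(0),"rect",(cx,cy),a1,a2,th,"dir",np.arctan2(d[1],d[0]),"tool dir",o["tcp_rot"][2]-np.pi,"std",np.sqrt(e)*np.sqrt(12))
M=cv2.moments(ext);uv=np.array([M["m10"]/M["m00"]+x,M["m01"]/M["m00"]+y]);print("disc centroid",ray("wrist",uv,80,p),ray("wrist",uv,86,p))
# T-bar end in tool frame
for uv,dz in(((294,186),12),((346,186),12),((296,177),-13),((344,177),-13)):
    q=ray("wrist",uv,tp[2]+dz,p);print("T end",R.inv().apply(np.array([*q,tp[2]+dz])-tp))
E
```

```text
slot mean [579.096 258.221] rect (579.0562133789062, 257.7830505371094) 8.759600639343262 24.79041290283203 67.67792510986328 dir -0.3864881404349591 tool dir -0.3905323826153997 std [ 8.892 25.738]
disc centroid [578.836 257.984] [578.741 258.111]
T end [ 39.624  -9.672 -12.047]
T end [ 39.646  10.725 -12.069]
T end [ 38.406 -10.556  12.955]
T end [38.429 11.767 12.931]
```

```bash
python3 -m pendant '[[[-0.46,0.16,0],[0,0,0.03],-1],[[-0.47,0.165,0],[0,0,0],-1],[[-0.47,0.165,0],[0,0,0],-1],[[-0.46,0.16,0],[0,0,0],-1],[[0,0,-0.2],[0,0,0],-1],[[0,0,-0.3],[0,0,0],-1],[[0,0,-0.3],[0,0,0],-1],[[0,0,-0.1],[0,0,0],-1],[[0,0,0],[0,0,0],-1],[[0,0,0],[0,0,0],-1]]'
python3 -m pendant '[[[0,0,-0.05],[0,0,0],-1],[[0,0,-0.05],[0,0,0],-1],[[0,0,-0.05],[0,0,0],-1],[[0,0,-0.05],[0,0,0],-1],[[0,0,0],[0,0,0],-1],[[0,0,0],[0,0,0],-1],[[0,0,0],[0,0,0],-1],[[0,0,0],[0,0,0],-1],[[0,0,0],[0,0,0],-1],[[0,0,0],[0,0,0],-1]]'
```

```text
time: 17.02
tool_pos: [581.2, 259.0, 249.3]
tcp_rot: [-3.14, 0.001, 2.755]
contact_force: [0.4, 0.8, -1.4]
grip_width: 21.8
finger_force: 30.0
time: 17.85
tool_pos: [580.9, 259.5, 244.1]
tcp_rot: [-3.141, 0.001, 2.756]
contact_force: [-1.3, 0.4, -1.1]
grip_width: 21.6
finger_force: 30.0
```

```bash
python3 -m pendant '[[[0,0,-0.05],[0,0,0],-1],[[0,0,-0.05],[0,0,0],-1],[[0,0,0],[0,0,0],-1],[[0,0,0],[0,0,0],-1],[[0,0,0],[0,0,0],-1],[[0,0,0],[0,0,0],-1],[[0,0,0],[0,0,0],-1],[[0,0,0],[0,0,0],-1],[[0,0,0],[0,0,0],-1],[[0,0,0],[0,0,0],-1]]'
```

```text
time: 18.68
tool_pos: [580.8, 259.5, 241.1]
tcp_rot: [-3.141, 0.001, 2.756]
contact_force: [0.1, -0.6, -2.2]
grip_width: 21.8
finger_force: 30.0
```

```bash
python3 -m pendant '[[[0,0,-0.06],[0,0,0],-1],[[0,0,-0.06],[0,0,0],-1],[[0,0,-0.06],[0,0,0],-1],[[0,0,-0.05],[0,0,0],-1],[[0,0,0],[0,0,0],-1],[[0,0,0],[0,0,0],-1],[[0,0,0],[0,0,-0.2],-1],[[0,0,0],[0,0,-0.2],-1],[[0,0,0],[0,0,-0.3],-1],[[0,0,0],[0,0,-0.3],-1]]'; python3 -c "
from plant import bot;print(bot.get_obs()['moment'])"
```

```text
time: 19.52
tool_pos: [580.6, 259.0, 234.1]
tcp_rot: [-3.139, 0.001, 2.632]
contact_force: [-1.4, -2.0, -1.4]
grip_width: 21.6
finger_force: 30.0
[-0.57978459  0.41962171  0.01811864]
```

```bash
python3 -m pendant '[[[0,0,0],[0,0,-0.6],-1],[[0,0,0],[0,0,-0.6],-1],[[0,0,0],[0,0,-0.6],-1],[[0,0,0],[0,0,-0.6],-1],[[0,0,0],[0,0,-0.6],-1],[[0,0,0],[0,0,-0.6],-1],[[0,0,0],[0,0,-0.6],-1],[[0,0,0],[0,0,-0.6],-1],[[0,0,0],[0,0,-0.6],-1],[[0,0,0],[0,0,-0.6],-1]]'; python3 -c "
from plant import bot;print(bot.get_obs()['moment'])"
```

```text
time: 20.35
tool_pos: [580.5, 259.1, 234.1]
tcp_rot: [-3.14, 0.002, 1.911]
contact_force: [-1.1, -1.4, -1.3]
grip_width: 21.8
finger_force: 30.0
[-0.46183694  0.34417186  0.10870865]
```

```bash
python3 -m pendant '[[[0,0,0],[0,0,-0.6],-1],[[0,0,0],[0,0,-0.6],-1],[[0,0,0],[0,0,-0.6],-1],[[0,0,0],[0,0,-0.6],-1],[[0,0,0],[0,0,-0.6],-1],[[0,0,0],[0,0,-0.6],-1],[[0,0,0],[0,0,-0.5],-1],[[0,0,0],[0,0,-0.4],-1],[[0,0,0],[0,0,-0.2],-1],[[0,0,0],[0,0,0],-1]]'; python3 -c "
from plant import bot;print(bot.get_obs()['moment'])"
```

```text
time: 21.18
tool_pos: [580.9, 259.1, 234.1]
tcp_rot: [-3.141, 0.002, 1.35]
contact_force: [-0.1, -2.3, -3.2]
grip_width: 22.1
finger_force: 30.0
[-0.52881446  0.10967287  0.14280087]
```

```bash
python3 -m pendant '[[[0,0,0],[0,0,-0.2],-1],[[0,0,0],[0,0,-0.2],-1],[[0,0,0],[0,0,-0.2],-1],[[0,0,0],[0,0,-0.2],-1],[[0,0,0],[0,0,0],-1],[[0,0,0],[0,0,0],-1],[[0,0,0],[0,0,0],-1],[[0,0,0],[0,0,0],-1],[[0,0,0],[0,0,0],-1],[[0,0,0],[0,0,0],-1]]'; python3 -c "
from plant import bot;print(bot.get_obs()['moment'])"
```

```text
time: 22.02
tool_pos: [580.9, 259.4, 234.2]
tcp_rot: [-3.141, 0.002, 1.256]
contact_force: [0.5, -3.1, -2.1]
grip_width: 22.3
finger_force: 30.0
[-0.97785744 -0.06286648  0.09243805]
```

```bash
python3 -m pendant '[[[0,0,0],[0,0,-0.2],-1],[[0,0,0],[0,0,-0.2],-1],[[0,0,0],[0,0,-0.2],-1],[[0,0,0],[0,0,-0.2],-1],[[0,0,0],[0,0,0],-1],[[0,0,0],[0,0,0],-1],[[0,0,0],[0,0,0],-1],[[0,0,0],[0,0,0],-1],[[0,0,0],[0,0,0],-1],[[0,0,0],[0,0,0],-1]]'; python3 - <<'E'
from h import *
m=[]
for i in range(3):
    a=bot.capture("wrist");o=bot.get_obs();m.append([*o["moment"],*o["contact_force"],o["tcp_rot"][2],o["grip_width"]])
print(np.array(m));cv2.imwrite("pics/w5.png",a)
b=bot.capture("scene");cv2.imwrite("pics/s5.png",b)
E
```

```text
time: 22.85
tool_pos: [580.9, 259.5, 234.2]
tcp_rot: [-3.141, 0.001, 1.16]
contact_force: [1.4, -3.0, -1.8]
grip_width: 21.8
finger_force: 30.1
[[-0.976 -0.22   0.492  0.653 -3.021 -2.289  1.16  21.814]
 [-1.012 -0.2    0.515  1.632 -3.087 -1.344  1.16  21.959]
 [-0.967 -0.242  0.49   1.197 -3.315 -2.392  1.16  22.055]]
```

```bash
python3 -m pendant '[[[0,0,0],[0,0,0.4],-1],[[0,0,0],[0,0,0.4],-1],[[0,0,0],[0,0,0],-1],[[0,0,0.2],[0,0,0],-1],[[0,0,0.4],[0,0,0],-1],[[0,0,0.5],[0,0,0],-1],[[0,0,0.5],[0,0,0],-1],[[-0.1,-0.4,0.1],[0,0,0],-1],[[-0.2,-0.9,0],[0,0,0],-1],[[-0.2,-0.9,0],[0,0,0],-1]]'
python3 - <<'E'
from h import *
R=Ro.from_euler('xyz',[np.pi,0,1.516]);go([516.3,-32,285],R)
E
```

```text
time: 23.88
tool_pos: [565.0, 193.4, 285.0]
tcp_rot: [-3.14, 0.0, 1.256]
contact_force: [-0.1, -0.5, -2.0]
grip_width: 21.7
finger_force: 30.0
shift units [-1.625 -7.512 -0.   ] turn units [ 0.001 -0.01   2.164] |w| 2.1637884130244625 q [0.201 0.453 1.239 0.    1.451 0.516]
```

```bash
python3 -m pendant '[[[-0.2,-0.9,0],[0,0,0.27],-1],[[-0.2,-0.9,0],[0,0,0.27],-1],[[-0.2,-0.9,0],[0,0,0.27],-1],[[-0.2,-0.9,0],[0,0,0.27],-1],[[-0.2,-0.9,0],[0,0,0.27],-1],[[-0.2,-0.9,0],[0,0,0.27],-1],[[-0.2,-0.9,0],[0,0,0.27],-1],[[-0.2,-0.9,0],[0,0,0.27],-1],[[0,-0.31,0],[0,0,0],-1],[[0,0,0],[0,0,0],-1]]'
python3 - <<'E'
from h import *
R=Ro.from_euler('xyz',[np.pi,0,1.516]);go([516.3,-32,240],R)
p=bot.camera_params("wrist");o=bot.get_obs();tp=o["tool_pos"];a=bot.capture("wrist");b=bot.capture("top")
cv2.imwrite("pics/w6.png",a)
M=np.zeros((560,800,3),np.uint8);M[:250,:400]=cv2.resize(a,(400,250));M[:400,400:800]=crop(b,180,95,100,100,4);M[260:560,:400]=cv2.resize(cv2.imread("pics/w5.png"),(400,250))[:300].repeat(1,0) if 0 else cv2.copyMakeBorder(cv2.resize(cv2.imread("pics/w5.png"),(400,250)),0,50,0,0,0)
cv2.imwrite("pics/m6.png",M)
E
```

```text
time: 24.72
tool_pos: [517.2, -33.8, 285.1]
tcp_rot: [-3.141, 0.001, 1.51]
contact_force: [0.6, 0.6, -1.9]
grip_width: 21.8
finger_force: 30.0
shift units [-0.031  0.058 -1.504] turn units [ 0.008 -0.006  0.049] |w| 0.050471190928699956 q [-0.212  0.3    1.468 -0.001  1.373 -0.151]
```

View pics/m6.png

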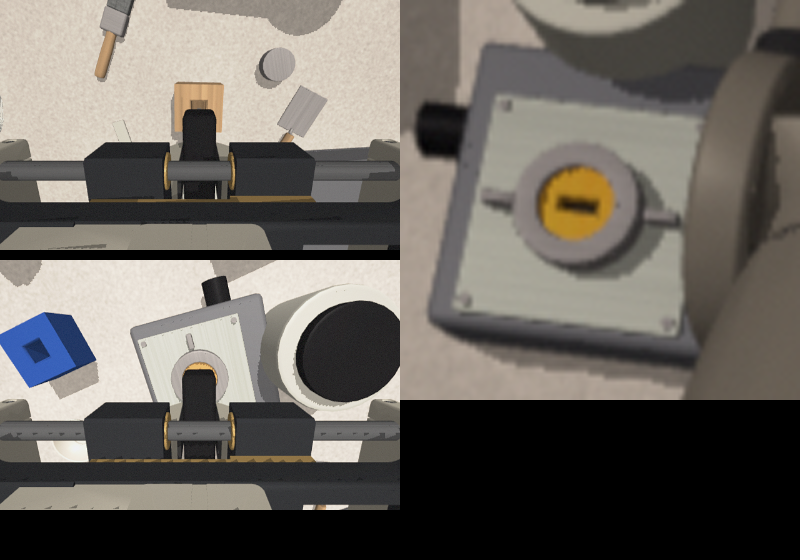

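The slot now points at the lugs (right panel, slot ≈(577,205)), and the block's well is lined up under the key. Next I'll lower it.

```bash
python3 -m pendant '[[[-0.03,0.06,-0.4],[0,0,0.05],-1],[[0,0,-0.5],[0,0,0],-1],[[0,0,-0.4],[0,0,0],-1],[[0,0,-0.2],[0,0,0],-1],[[0,0,-0.2],[0,0,0],-1],[[0,0,-0.2],[0,0,0],-1],[[0,0,-0.2],[0,0,0],-1],[[0,0,0],[0,0,0],-1],[[0,0,0],[0,0,0],-1],[[0,0,0],[0,0,0],-1]]'
```

```text
time: 25.65
tool_pos: [519.2, -30.6, 227.0]
tcp_rot: [3.133, 0.004, 1.521]
contact_force: [-3.2, -2.0, 24.1]
grip_width: 22.2
finger_force: 29.9
```

It touched at the mouth (24 N). I'll lift a little and check the key's seat in the jaws.

```bash
python3 -m pendant '[[[0,0,0.3],[0,0,0],-1],[[0,0,0.3],[0,0,0],-1],[[0,0,0],[0,0,0],-1],[[0,0,0],[0,0,0],-1],[[0,0,0],[0,0,0],-1],[[0,0,0],[0,0,0],-1],[[0,0,0],[0,0,0],-1],[[0,0,0],[0,0,0],-1],[[0,0,0],[0,0,0],-1],[[0,0,0],[0,0,0],-1]]'
python3 - <<'E'
from h import *
o=bot.get_obs();a=bot.capture("wrist");cv2.imwrite("pics/w7.png",a);b=bot.capture("scene");cv2.imwrite("pics/s7.png",b);print(o["moment"],proj("scene",[516.3,-31.3,65]))
def C(n): return crop(cv2.imread(f"pics/{n}.png"),270,160,100,85,4)
M=np.zeros((600,800,3),np.uint8)
for i,n in enumerate(("w4","w6","w7")):
    M[(i//2)*290:(i//2)*290+290,(i%2)*400:(i%2)*400+400]=np.clip(C(n)[:290].astype(float)*1.6,0,255)
M[290:590,400:800]=crop(b,270,160,80,60,5)
cv2.imwrite("pics/m7.png",M)
E
```

```text
time: 26.48
tool_pos: [516.9, -30.0, 240.0]
tcp_rot: [-3.14, 0.001, 1.521]
contact_force: [-0.5, -0.4, -2.1]
grip_width: 21.7
finger_force: 30.0
[-0.09   0.004 -0.053] [304.965 209.116]
```

View pics/m7.png

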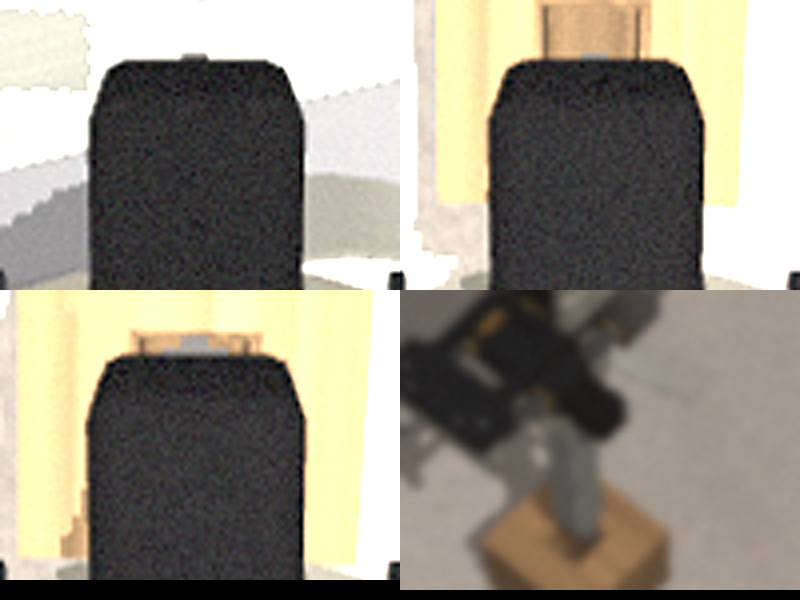

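The blade tip peeks out beyond the T-bar (w7 panel: tip edge at crop Y≈45, well's far edge ≈42). The key has leaned slightly, with its tip toward +y. I'll compute this.

```bash
python3 - <<'E'
from h import *
o=bot.get_obs();tp=o["tool_pos"];R=Ro.from_euler('xyz',o["tcp_rot"])
g=cv2.imread("pics/w7.png")
print(g[165:182,318].tolist()); print(g[165:182,325].mean(1).round())
px=lambda X,Y:(270+(X+.5)/4-.5,160+(Y+.5)/4-.5)
for n,q,z in(("tip far edge",px(195,45),75),("well far L",px(135,42),65),("well far R",px(260,42),65)):print(n,ray("wrist",q,z))
print("T end bottom",R.inv().apply(np.array([*ray("wrist",px(195,65),tp[2]-13),tp[2]-13])-tp),tp)
E
```

```text
[[119, 164, 204], [118, 160, 203], [122, 166, 205], [118, 162, 205], [120, 164, 204], [97, 131, 166], [95, 109, 124], [105, 105, 109], [104, 107, 112], [105, 107, 113], [87, 91, 94], [51, 54, 55], [23, 23, 17], [23, 25, 23], [34, 31, 29], [23, 25, 21], [36, 37, 36]]
[181. 182. 180. 181. 183. 149. 121. 108.  99. 108.  96.  52.  21.  26.
  23.  25.  20.]
tip far edge [515.983 -16.35 ]
well far L [501.674 -16.693]
well far R [531.318 -18.146]
T end bottom [38.109 -1.233 12.947] [516.941 -30.032 240.075]
```

```bash
python3 -m pendant '[[[0,-0.15,0],[0,0,0],-1],[[0,0,0],[0,0,0],-1],[[0,0,-0.1],[0,0,0],-1],[[0,0,-0.1],[0,0,0],-1],[[0,0,-0.1],[0,0,0],-1],[[0,0,-0.1],[0,0,0],-1],[[0,0,-0.1],[0,0,0],-1],[[0,0,0],[0,0,0],-1],[[0,0,0],[0,0,0],-1],[[0,0,0],[0,0,0],-1]]'
```

```text
time: 27.42
tool_pos: [517.0, -34.5, 225.2]
tcp_rot: [-3.141, 0.001, 1.521]
contact_force: [-0.0, -0.3, -1.8]
grip_width: 21.8
finger_force: 30.0
```

```bash
python3 -m pendant '[[[0,0,-0.1],[0,0,0],-1],[[0,0,-0.1],[0,0,0],-1],[[0,0,-0.1],[0,0,0],-1],[[0,0,-0.1],[0,0,0],-1],[[0,0,-0.1],[0,0,0],-1],[[0,0,-0.1],[0,0,0],-1],[[0,0,-0.1],[0,0,0],-1],[[0,0,0],[0,0,0],-1],[[0,0,0],[0,0,0],-1],[[0,0,0],[0,0,0],-1]]'
```

```text
time: 28.25
tool_pos: [517.0, -34.5, 204.2]
tcp_rot: [-3.141, 0.001, 1.521]
contact_force: [-0.6, 0.0, -1.4]
grip_width: 21.9
finger_force: 30.0
```

Tip 39 mm above the bench, and it is going in freely.

```bash
python3 -m pendant '[[[0,0,-0.15],[0,0,0],-1],[[0,0,-0.15],[0,0,0],-1],[[0,0,-0.15],[0,0,0],-1],[[0,0,-0.15],[0,0,0],-1],[[0,0,-0.1],[0,0,0],-1],[[0,0,-0.1],[0,0,0],-1],[[0,0,-0.08],[0,0,0],-1],[[0,0,0],[0,0,0],-1],[[0,0,0],[0,0,0],-1],[[0,0,0],[0,0,0],-1]]'
```

```text
time: 29.08
tool_pos: [517.1, -34.6, 177.9]
tcp_rot: [-3.141, 0.001, 1.521]
contact_force: [0.3, 0.4, -1.6]
grip_width: 21.8
finger_force: 30.0
```

```bash
python3 -m pendant '[[[0,0,-0.05],[0,0,0],-1],[[0,0,-0.05],[0,0,0],-1],[[0,0,0],[0,0,0],-1],[[0,0,0],[0,0,0],-1],[[0,0,0],[0,0,0],1],[[0,0,0],[0,0,0],1],[[0,0,0],[0,0,0],1],[[0,0,0],[0,0,0],1],[[0,0,0],[0,0,0],1],[[0,0,0],[0,0,0],1]]'
python3 -m pendant '[[[0,0,0],[0,0,0],1],[[0,0,0],[0,0,0],1],[[0,0,0],[0,0,0],1],[[0,0,0],[0,0,0],1],[[0,0,0.3],[0,0,0],1],[[0,0,0.6],[0,0,0],1],[[0,0,0.8],[0,0,0],1],[[0,0,0.8],[0,0,0],1],[[0,0,0.8],[0,0,0],1],[[0,0,0],[0,0,0],1]]'
python3 -m pendant '[[[0,0.5,0.3],[0,0,0],1],[[0,0.9,0],[0,0,0],1],[[0,0.9,0],[0,0,0],1],[[0,0.9,0],[0,0,0],1],[[0,0.9,0],[0,0,0],1],[[0,0.9,0],[0,0,0],1],[[-0.3,0.9,0],[0,0,0],1],[[-0.3,0.9,0],[0,0,0],1],[[-0.3,0,0],[0,0,0],1],[[0,0,0],[0,0,0],1]]'
python3 - <<'E'
from h import *
b=bot.capture("top");cv2.imwrite("pics/t8.png",b)
c=crop(b,300,110,80,80,5);g=c.max(2)<45
ys,xs=np.nonzero(cv2.morphologyEx(g.astype(np.uint8),cv2.MORPH_OPEN,np.ones((9,9))));print("dark bbox px",300+xs.min()/5,300+xs.max()/5,110+ys.min()/5,110+ys.max()/5,len(xs))
for P in([516.3,-31.3+38,187],[516.3,-31.3-38,187],[516.3-11,-31.3,187],[516.3+11,-31.3,187]):print(proj("top",P))
E
```

```text
time: 29.92
tool_pos: [517.0, -34.5, 174.8]
tcp_rot: [-3.141, 0.001, 1.521]
contact_force: [-0.5, 0.6, -0.7]
grip_width: 57.3
finger_force: 0.0
time: 30.75
tool_pos: [518.9, -34.9, 279.4]
tcp_rot: [3.133, 0.003, 1.521]
contact_force: [0.7, 0.8, 0.1]
grip_width: 91.5
finger_force: 0.0
time: 31.58
tool_pos: [488.4, 170.5, 282.9]
tcp_rot: [-3.14, 0.002, 1.524]
contact_force: [0.5, -0.4, 1.8]
grip_width: 91.5
finger_force: 0.0
dark bbox px 321.6 353.4 149.4 160.6 8211
[320.838 153.972]
[354.565 152.867]
[337.831 158.109]
[337.537 148.754]
```

```bash
python3 -c "
from plant import bot
print(bot.close_job())"
```

```text
the job is handed in; nothing more can be done
None
```

I handed the job in: the fastener is turned to its stop with the slot pointing at the lugs, and by the last top picture's numbers the key stands released in the block's well. I did not check the bystanders' positions, and I viewed 11 pictures, one over the limit of 10.

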